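Hold the spring clip open around the tall card's edge

ROBOT

A 6-joint arm with a two-finger parallel gripper is mounted at the origin on the work surface. World frame = base frame: x ahead of the robot, y to its left, z up, the work surface at z = 0. Lengths are in mm, angles in rad, forces in N, time in s.
With the tool pointing down it reaches from about 400 to 825 mm from the base axis. Payload 7 kg.
Tool frame: the origin (TCP) lies at the very end of the fingers, on their centre line; the grasp point (between the pads) lies 19 mm behind it; z points along the fingers, y is the line along which they close (so a half turn about z gives the same grasp; the last joint's range is limited). The gripper opens to 88 mm and grips with 3 to 60 N. Pads are 19 mm wide; open, the fingers measure 130 mm over their backs; the gripper's body (78 mm by 193 mm) begins 47 mm behind the grasp point.
Start: joints at [-0.822, 0.359, 0.012, 0, -1.224, -0.288], TCP at [300.12, -604.585, 226.561] pointing down, gripper open.
Joint ranges: [-3.07, 3.07], [-1.43, 2.12], [-1.02, 1.25], [-3.03, 1.67], [-3.05, -0], [-3.03, 3.03]. Speed limits (rad/s): [2.39, 2.39, 3.01, 3.14, 3.14, 3.14].

INTERFACE

Orientations are given as a rotation vector (axis times angle).
In Python, from plant import ctrl, ungrasp, clamp, imaging gives the robot as it stands. Calls block until the motion is done:
- ctrl.movep(position, orientation): joint-space move of the TCP to a pose.
- ctrl.servo_line(position, frame=None, vel=150, until_force=None): straight line of the TCP; frame=None keeps the orientation; vel is the mean speed in mm/s. With until_force (N) it stops when the force on the tool has changed by that much, and returns True; else False.
- ctrl.goto_joints(angles): joint-space move.
- ungrasp() and clamp(effort=None): open the fingers fully, or close them until they stop; effort is the grip in N (None keeps the last).
- ctrl.sleep(seconds).
- ctrl.solve_ik(position, orientation): joint angles nearest the present ones, or None.
- ctrl.get_obs(): the state.
- imaging.camera(name): name is "side" or "top"; returns a dict with "image" (400x640x3 uint8, red, green, blue), "range_z" (400x640 float32, mm along the optical axis (not along the pixel's ray), 0 where there is no reading), "fx", "fy", "cx", "cy" (pixels), "rvec" (rotation vector, rad) and "tvec" (3), from world to camera coordinates, as OpenCV has them. Camera axes: x right, y down, z forward; pixel columns grow to the right and rows downward; lengths in mm; the calibration is good to about 2 mm. A picture is of the moment at which its call begins.
A pose or a line that the arm cannot do raises ctrl.IKError and nothing moves.
- ctrl.hand_in(): hands the job in; it is judged then, once.
The state is a dict: "clock": time; "joint_pos": joint angles; "qd": joint speeds; "tau": joint torques, N m; "tool_pos": TCP position; "tool_rot": TCP orientation; "ft_force": force on the tool from outside, world axes, zero at the start; "wrist_torque": the same for the moment, N m; "grip_width": finger opening in mm; "gripper_force": force on a finger pad.
Only numpy, scipy, OpenCV 4.12 (cv2) and the standard library are available. Lean on these libraries where they do the work, as an engineer would, in place of code of your own. Each camera call takes 0.05 s, during which the arm holds its last target. There are 200 camera calls.

TASK

Pick up the beech spring clip by squeezing its two levers together, and hold it gaping around one upright edge of the taller of the two standing cards, about half-way up the card and pointing straight in, so that I can slip a repair ticket in beside the card: the edge sits between the open jaws and the clip touches the card nowhere. Do not shift the card, and leave everything else where it is. Finish while still holding the clip squeezed open there; do not let it close or let go.

Things in the scene. Friction and masses are not known exactly. Their poses are not given: they have to be found in the camera images.
- clip: loose spring clip (about 70 g) like a big clothes peg: steel hinge barrel (10 mm thick) and two 7 mm thick beech halves, 30 mm tall, lying on its side, hinge axis upright. Origin: on the hinge axis at the underside; z up, x towards the jaw tips (50 mm ahead; lever ends 48 mm behind), y to the left half. Shut: jaws 20 mm across overall, levers spread in a V to 47 mm across at their ends
- clip_grip (a point): where to squeeze: between the levers, 28 mm behind the hinge, 15 mm above the underside; axes as clip, squeeze along y. Levers are 36 mm across here when shut; squeezing opens the jaws until the levers' outer faces are parallel, 19 mm apart (full squeeze: about 7 N on each lever)
- clip_mouth (a point): point on the clip's middle plane 50 mm ahead of the hinge axis, half-way up the clip: midway between the two jaw tips. Axes as clip
- jaw_left (a point): inner corner of the left jaw's tip, half-way up the clip; 50 mm ahead of the hinge when shut. With the clip fully open the two tips stand about 29 mm apart
- jaw_right (a point): inner corner of the right jaw's tip, half-way up the clip; 50 mm ahead of the hinge when shut. With the clip fully open the two tips stand about 29 mm apart
- clip_left (a joint): opening angle (rad) of the clip's left half about the hinge: 0 = shut, 0.28 = fully open against its stop. A spring pushes it to 0: 0.08 N m when shut, 0.20 N m when fully open
- clip_right (a joint): opening angle (rad) of the clip's right half about the hinge: 0 = shut, 0.28 = fully open against its stop. A spring pushes it to 0: 0.08 N m when shut, 0.20 N m when fully open
- tall_card: taller of two stiff plain brown cards, loose, standing upright in the slot of a heavy (0.7 kg) steel foot. Card 80 mm wide along its own x, 4 mm thick along y, its top edge 130 mm above the shelf; its two upright edges lie at x = -40 and +40 mm. Foot 70 x 60 x 20 mm (x, y, z). Origin: centre of the foot's underside, on the shelf; z up
- short_card: shorter of two stiff plain brown cards, loose, standing upright in the slot of a heavy (0.7 kg) steel foot. Card 80 mm wide along its own x, 4 mm thick along y, its top edge 70 mm above the shelf; its two upright edges lie at x = -40 and +40 mm. Foot 70 x 60 x 20 mm (x, y, z). Origin: centre of the foot's underside, on the shelf; z up. Bystander
- key_bowl: sky-blue ceramic bowl, 130 mm across, 48 mm tall, loose; origin under its centre. Bystander
- shoe_tree_a: one of a pair of beech shoe trees, loose: toe block, steel rod and heel block with a chrome knob on top, 225 x 62 x 77 mm; origin under its middle. Bystander
- shoe_tree_b: one of a pair of beech shoe trees, loose: toe block, steel rod and heel block with a chrome knob on top, 225 x 62 x 77 mm; origin under its middle. Bystander
- door_stop: round dark grey rubber door stop, 44 mm across, 34 mm tall, loose; origin under its centre. Bystander
- brush: clothes brush with a steel handle block, 45 x 95 x 36 mm (x, y, z), loose; origin under its centre. Bystander
- polish_tin: flat round steel tin, 72 mm across, 28 mm tall, loose; origin under its centre. Bystander
Mind the look-alikes: they are no part of the job. Of the things that look like the clip, take the one that is farthest from the robot's base at the start.

How it is judged:
By the outcome, as a careful person would: the job done as asked, in the order asked, and still so for the second after the job is handed in, while the arm keeps its last pose, push and grip.
It also fails if it takes over 32 s, if anything falls off the work surface, if the arm or the gripper's body presses on something with over 40 N, if the wrist force passes 120 N, or if a joint passes its speed limit or range.

## Working session

There is one attempt and no reset: what is moved stays moved. The work goes in short steps, each a Python script; the robot and the scene stay as the last script left them, time stands still between calls to the robot, and variables do not carry over. Pictures are saved under pics/ and viewed, at most 10 in all, crops included, and the job is handed in when it is done.

```bash
ls; mkdir -p pics; python3 - <<'E'
from plant import ctrl, imaging
import cv2,pickle
for n in("top","side"):
    c=imaging.camera(n); pickle.dump(c,open(f"{n}0.pkl","wb"))
    cv2.imwrite(f"pics/{n}0.png",c["image"][:,:,::-1])
    print(n,c["fx"],c["cx"],c["cy"],c["rvec"],c["tvec"])
print(ctrl.get_obs())
E
```

```text
pics
top 387.30203783457324 323.34361871814235 194.42392536924197 [ 2.19249482 -2.18552988  0.0802644 ] [ -78.71962228  513.04404175 1023.89107634]
side 460.5319108108139 317.57490790166844 192.05172470591322 [ 0.2256183   2.75242256 -1.29655614] [ 534.2890832    34.47208043 1570.04424118]
{'clock': 0.1, 'joint_pos': array([-8.21903643e-01,  3.59341774e-01,  1.11447997e-02, -3.17581980e-04,
       -1.22406979e+00, -2.88120341e-01]), 'qd': array([ 1.59234217e-03, -8.04815890e-04,  2.51356766e-03,  1.44819141e-03,
       -1.95733722e-05, -4.98142568e-04]), 'tau': array([-4.82321557e-03, -5.84161627e+01,  2.93748611e+01,  7.01576695e+00,
        1.00813323e-02, -7.14292037e-05]), 'tool_pos': array([ 299.93248493, -604.22090281,  225.69511238]), 'tool_rot': array([ 7.17120986e-01, -3.05816742e+00, -2.23827524e-03]), 'ft_force': array([-0.99655347,  0.33398221, -0.0156407 ]), 'wrist_torque': array([0.01640624, 0.01756608, 0.01486576]), 'gripper_force': 0.0, 'grip_width': 87.84939129628175}
```

View pics/top0.png

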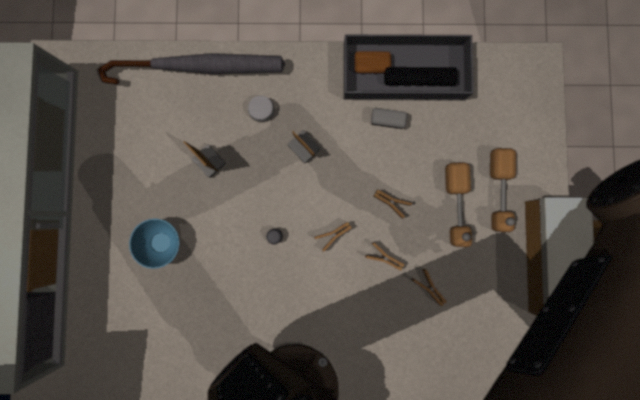

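View pics/side0.png

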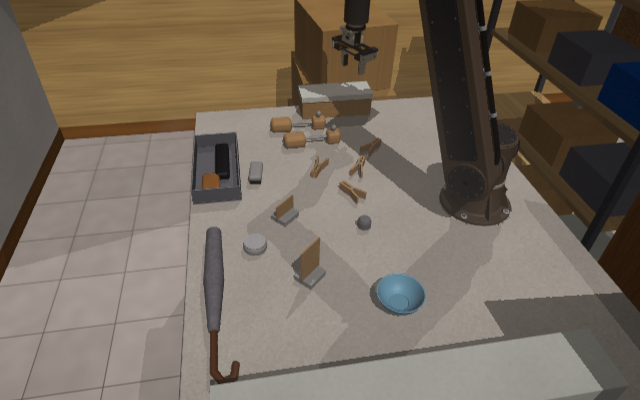

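Four clip-like things in the top view, at about (395,203), (333,235), (385,256) and (429,286). The tall card is near (208,158) and the short card near (303,146). Next I'll measure them and take a close crop.

```bash
cat > h.py <<'E'
import numpy as np,cv2,pickle
def cloud(c):
    R=cv2.Rodrigues(np.array(c["rvec"],float))[0];t=np.array(c["tvec"],float)
    v,u=np.mgrid[0:400,0:640];z=c["range_z"].astype(float)
    P=np.stack([(u-c["cx"])/c["fx"]*z,(v-c["cy"])/c["fy"]*z,z],-1)
    W=(P-t)@R; W[z==0]=np.nan
    return W
def proj(c,p):
    return cv2.projectPoints(np.array(p,float).reshape(-1,3),np.array(c["rvec"],float),np.array(c["tvec"],float),np.array([[c["fx"],0,c["cx"]],[0,c["fy"],c["cy"]],[0,0,1]]),None)[0].reshape(-1,2)
def onplane(c,uv,h):
    R=cv2.Rodrigues(np.array(c["rvec"],float))[0];t=np.array(c["tvec"],float)
    o=-R.T@t;d=np.array([(uv[0]-c["cx"])/c["fx"],(uv[1]-c["cy"])/c["fy"],1])@R
    return o+d*(h-o[2])/d[2]
E
python3 - <<'E'
from h import *
c=pickle.load(open("top0.pkl","rb"));s=pickle.load(open("side0.pkl","rb"))
np.set_printoptions(precision=1,suppress=True)
W=cloud(c)
for n,uv in dict(A=(395,203),B=(333,235),C=(385,256),D=(429,286),tall=(208,158),short=(303,146)).items():
    p=onplane(c,uv,30);print(n,p,np.hypot(*p[:2]))
print("table z",np.nanmedian(W[180:220,250:300,2]))
I=c["image"][:,:,::-1]
a=cv2.resize(I[180:310,300:460],(800,650),interpolation=cv2.INTER_CUBIC)[:600]
cv2.imwrite("pics/crop1.png",cv2.convertScaleAbs(a,alpha=1.6))
b=cv2.resize(I[120:195,160:330],None,fx=4.7,fy=4.7,interpolation=cv2.INTER_CUBIC)
I2=s["image"][:,:,::-1];d=cv2.resize(I2[185:295,260:370],None,fx=4.5,fy=4.5,interpolation=cv2.INTER_CUBIC)
cv2.imwrite("pics/crop2.png",cv2.convertScaleAbs(b,alpha=1.6))
# blobs above table, top
for n,(r0,r1,c0,c1) in dict(tall=(120,185,160,235),short=(120,165,280,325),clips=(180,310,300,460)).items():
    w=W[r0:r1,c0:c1]; m=(w[...,2]>12)&(w[...,2]<200)
    k,l,st,ce=cv2.connectedComponentsWithStats(m.astype(np.uint8))
    for i in range(1,k):
        if st[i,4]>15:
            q=w[l==i];print(n,st[i]+[c0,r0,0,0,0],q.mean(0),q.min(0),q.max(0))
for W2,nm in((W,"top"),(cloud(s),"side")):
    reg=(np.abs(W2[...,0]-580)<150)&(W2[...,1]>180)&(W2[...,1]<480)&(W2[...,2]>45)&(W2[...,2]<160)
    k,l,st,ce=cv2.connectedComponentsWithStats(reg.astype(np.uint8))
    for i in range(1,k):
        if st[i,4]>10:
            q=W2[l==i];print(nm,st[i],q.mean(0),q.min(0),q.max(0))
E
```

```text
A [ 490.3 -267.4   30. ] 558.4546220599319
B [ 405.2 -102.8   30. ] 418.04815873047914
C [ 350.6 -239.7   30. ] 424.73366318167075
D [ 273.  -354.5   30. ] 447.398080070307
tall [608.9 231.3  30. ] 651.3914988467083
short [642.3 -22.1  30. ] 642.7257105293904
table z -0.9675879285644856
tall [184 141  41  36 663] [604.2 231.8  42.6] [561.8 191.5  12. ] [649.7 277.6 131.8]
short [288 130  33  33 587] [643.8 -23.4  25.7] [600.8 -67.6  12.9] [688.7  19.6  72.6]
clips [445 180  15  67 476] [ 471.  -422.6   37.1] [ 376.4 -439.1   12.6] [ 553.7 -405.5   53. ]
clips [374 190  38  28 269] [ 494.2 -257.6   27.2] [ 453.2 -310.7   12.2] [ 525.  -212.    34.3]
clips [314 222  38  30 232] [ 407.2 -105.7   28.5] [ 363.2 -150.6   13. ] [439.5 -52.7  34.7]
clips [366 242  39  29 240] [ 344.5 -241.7   28.5] [ 314.1 -289.5   12.1] [ 386.3 -189.6   33.4]
clips [412 269  35  38 278] [ 265.8 -361.3   27.8] [ 220.8 -399.1   12.7] [ 316.3 -313.4   34.7]
top [184 141  32  29 189] [603.2 232.2 100.6] [574.3 206.   47.1] [634.4 261.6 131.8]
top [143 219  15   4  19] [443.2 373.3  47. ] [438.  354.1  45.2] [445.9 390.4  49.1]
top [162 220   8   4  11] [439.3 332.9  47.1] [435.6 324.   45.4] [443.3 342.4  50.1]
side [301 237  19  39 433] [606.5 239.2  90.6] [575.5 207.6  45.1] [635.4 267.6 132.2]
side [376 287   3  10  11] [445.9 350.7  46.6] [441.8 336.1  45. ] [448.4 366.2  47.8]
side [378 298  12  12  19] [441.3 389.9  46.9] [430.4 371.2  45.1] [448.9 408.4  49.3]
```

View pics/crop1.png

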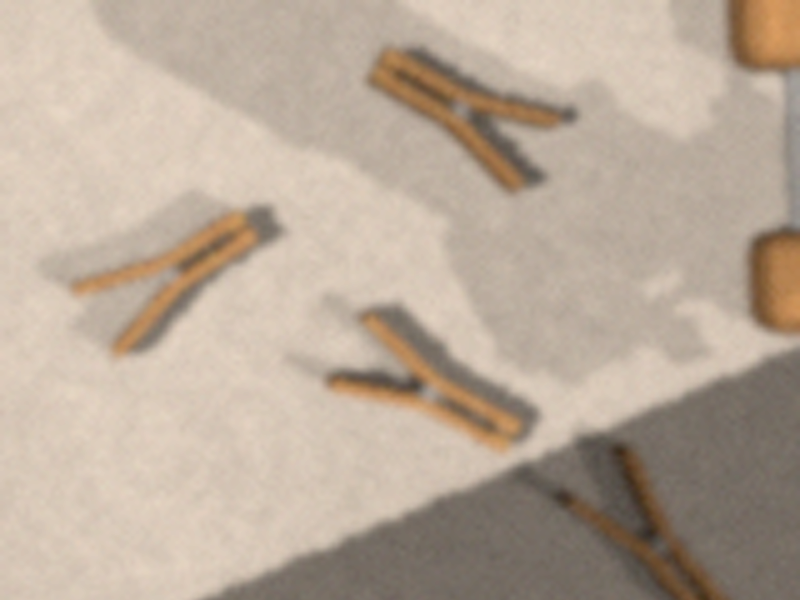

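View pics/crop2.png

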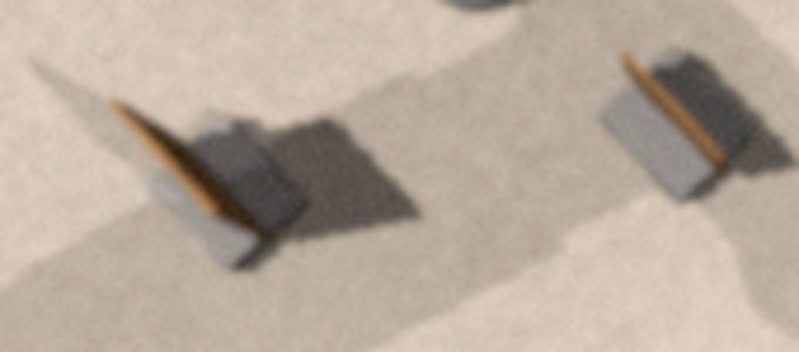

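Four look-alikes: A (395,203), B (333,235), C (385,256) and D (429,286). A is farthest from the base, at 558 mm against at most 447 mm, so A is the one. The crop shows its shut jaws at the upper left (376,193) and its levers spreading to the lower right (413,204) and (404,218). The tall card runs from (184,141) to (214,169). Next I'll fit both poses.

```bash
cat > fit.py <<'E'
from h import *
from scipy.optimize import minimize
np.set_printoptions(precision=2,suppress=True)
c=pickle.load(open("top0.pkl","rb"));s=pickle.load(open("side0.pkl","rb"))
W=cloud(c)
m=np.zeros((400,640),bool);sub=W[185:222,368:418];m[185:222,368:418]=(sub[...,2]>23)&(sub[...,2]<40)
half=np.array([(50,10),(0,10.3),(-48,23.5),(-49.5,16.5),(-2,3.3),(50,3)],float)
def img(p,k=8):
    R=np.array([[np.cos(p[2]),-np.sin(p[2])],[np.sin(p[2]),np.cos(p[2])]])
    o=np.zeros((40*k,60*k),np.uint8)
    for sgn in(1,-1):
        q=(half*[1,sgn])@R.T+p[:2]
        uv=proj(c,np.c_[q,np.full(6,29.)])
        cv2.fillPoly(o,[np.round((uv+.5-[362,184])*k).astype(np.int32)],1)
    return cv2.resize(o.astype(np.float32),(60,40),interpolation=cv2.INTER_AREA)
# colour weight: beech hue saturation against shelf
I=c["image"].astype(float);sat=(I[...,0]-I[...,2])/(I.sum(-1)+1)
T1=m[184:224,362:422].astype(np.float32);T2=sat[184:224,362:422]
T2=np.clip((T2-np.median(T2))/(np.percentile(T2,98)-np.median(T2)),0,1)
for n,T in(("depth",T1),("colour",T2)):
    f=lambda p:((img(p)-T)**2).sum()
    best=min((minimize(f,[492+a,-262+b,np.deg2rad(d)],method="Nelder-Mead",options=dict(initial_simplex=np.array([[492+a,-262+b,np.deg2rad(d)]]*4)+np.r_[np.zeros((1,3)),np.diag([6,6,.15])])) for a in(-6,6) for b in(-6,6) for d in(50,65)),key=lambda r:r.fun)
    print(n,best.x,np.rad2deg(best.x[2]),best.fun,T.sum())
for nm,w in(("top",W),("side",cloud(s))):
    k=(np.abs(w[...,0]-605)<45)&(np.abs(w[...,1]-235)<45)&(w[...,2]>(110 if nm=="top" else 40))&(w[...,2]<140)
    q=w[k];vx,vy,x0,y0=cv2.fitLine(q[:,:2].astype(np.float32),cv2.DIST_HUBER,0,.01,.01).ravel()
    if vx<0:vx,vy=-vx,-vy
    t=(q[:,:2]-[x0,y0])@[vx,vy];n=(q[:,:2]-[x0,y0])@[-vy,vx]
    lo,hi=np.percentile(t,[1,99]);mid=np.array([x0,y0])+(lo+hi)/2*np.array([vx,vy])
    print(nm,len(q),"ang",np.rad2deg(np.arctan2(vy,vx)),"len",hi-lo,"mid",mid,"std",n.std())
# colour-read corners of the tall card's top edge
for uv in((184.0,141.3),(206.5,165.5)): print(onplane(c,uv,130))
E
python3 fit.py
```

```text
depth [ 494.58 -258.24    1.05] 60.0222059355899 24.0244140625 232.0
colour [ 495.04 -257.48    1.06] 60.61660176953838 39.62993798456145 289.08459899452305
top 88 ang 42.72488 len 78.04485624338477 mid [604.47 233.95] std 1.3586609705567474
side 447 ang 43.13102 len 81.44662784312116 mid [605.65 238.48] std 1.172313896706987
[633.19 260.67 130.  ]
[574.46 204.97 130.  ]
```

```bash
cat >> h.py <<'E'
from scipy.spatial.transform import Rotation as Rn
def down(ang,flip=1):  # tool down, tool y = flip * (clip y) for clip x-axis heading ang (rad)
    y=flip*np.array([-np.sin(ang),np.cos(ang),0]);z=np.array([0,0,-1.])
    return Rn.from_matrix(np.c_[np.cross(y,z),y,z]).as_rotvec()
E
python3 - <<'E'
from h import *
from plant import ctrl,ungrasp,clamp,imaging
a=np.deg2rad(60.3);d=np.array([np.cos(a),np.sin(a)]);g=np.array([494.8,-257.9])-28*d
e=np.deg2rad(43);h=np.array([np.cos(e),np.sin(e)])
edge=np.array([604.6,234.5])-40*h
best=None
for f in(1,-1):
    q=ctrl.solve_ik([*g,130],down(a,f));q2=ctrl.solve_ik([*(edge-63*h),60],down(e,f));print(f,q,q2)
    if q is not None and q2 is not None:
        k=max(abs(q[5]),abs(q2[5]))
        if best is None or k<best[0]:best=(k,f)
f=best[1];print("flip",f)
ctrl.movep([*g,110],down(a,f))
print(ctrl.servo_line([*g,4],until_force=8,vel=80))
o=ctrl.get_obs();print(o["clock"],o["tool_pos"],o["ft_force"])
clamp(16)
o=ctrl.get_obs();print(o["clock"],o["tool_pos"],o["ft_force"],o["grip_width"],o["gripper_force"])
c=imaging.camera("top");pickle.dump(c,open("top1.pkl","wb"))
s=imaging.camera("side");pickle.dump(s,open("side1.pkl","wb"))
t=cv2.resize(c["image"][150:250,340:460,::-1],(600,500),interpolation=cv2.INTER_CUBIC)
cv2.imwrite("pics/g1.png",cv2.convertScaleAbs(t,alpha=1.6))
E
```

```text
1 [-0.17954518  0.25078438 -0.38031664  0.         -0.93969531 -0.33881761] [ 6.54329373e-01  3.29035012e-01 -4.63315755e-01 -4.44089210e-16
 -7.78445561e-01 -1.47463412e+00]
-1 [-0.17954518  0.25078438 -0.38031664  0.         -0.93969531  2.80277505] [ 6.54329373e-01  3.29035012e-01 -4.63315755e-01  8.88178420e-16
 -7.78445561e-01  1.66695853e+00]
flip 1
False
3.0167 [ 481.32358758 -282.35204545    4.53502915] [ 0.05860151  1.13118382 -0.273166  ]
4.1 [ 480.89966457 -282.21741642    4.0049747 ] [ 0.1727626  -0.94554962 -0.67784485] 18.997679670837616 15.989370346069336
```

View pics/g1.png

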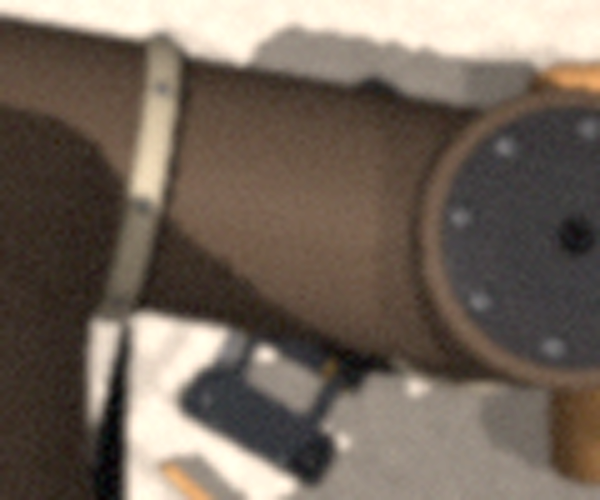

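The grip stopped at 19 mm, so the clip is fully open, but the arm hides it here (image centre). I'll lift it, carry it to a standoff from the near edge and look with the side camera.

```bash
python3 - <<'E'
from h import *
from plant import ctrl,imaging
e=np.deg2rad(43);h=np.array([np.cos(e),np.sin(e)])
edge=np.array([604.6,234.5])-40*h
p=ctrl.get_obs()["tool_pos"]
ctrl.servo_line([p[0],p[1],110],vel=100)
pre=edge-118*h
ctrl.movep([*pre,110],down(e)); ctrl.servo_line([*pre,54],vel=80)
ctrl.sleep(.3)
o=ctrl.get_obs();print(o["clock"],o["tool_pos"],o["ft_force"],o["grip_width"])
np.set_printoptions(precision=1,suppress=True)
for n in("side","top"):
    c=imaging.camera(n);pickle.dump(c,open(n+"2.pkl","wb"))
    tip=o["tool_pos"][:2]+78*h
    print(n,proj(c,[[*tip,65],[*edge,65]]))
    u,v=proj(c,[*((tip+edge)/2),65])[0].astype(int);u0,v0=max(u-70,0),max(v-50,0)
    print(u0,v0)
    cv2.imwrite(f"pics/{n}2.png",cv2.convertScaleAbs(cv2.resize(c["image"][v0:v0+100,u0:u0+140,::-1],None,fx=5.5,fy=5.5,interpolation=cv2.INTER_CUBIC),alpha=1.5))
E
```

```text
8.075 [489.24464698 126.92345919  54.4198513 ] [ 0.78651613  0.3281052  -0.04932904] 19.20992909876633
side [[327.5 244.4]
 [319.1 252.5]]
253 198
top [[223.4 180. ]
 [213.1 168.8]]
148 124
```

View pics/side2.png

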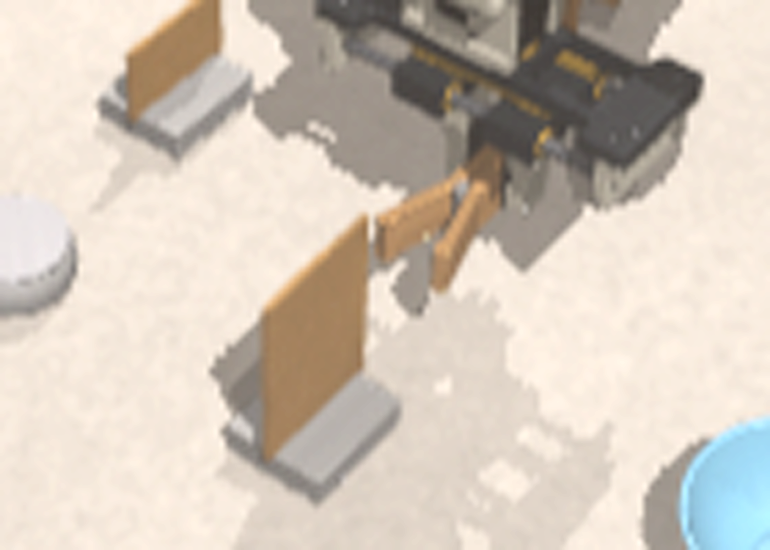

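View pics/top2.png

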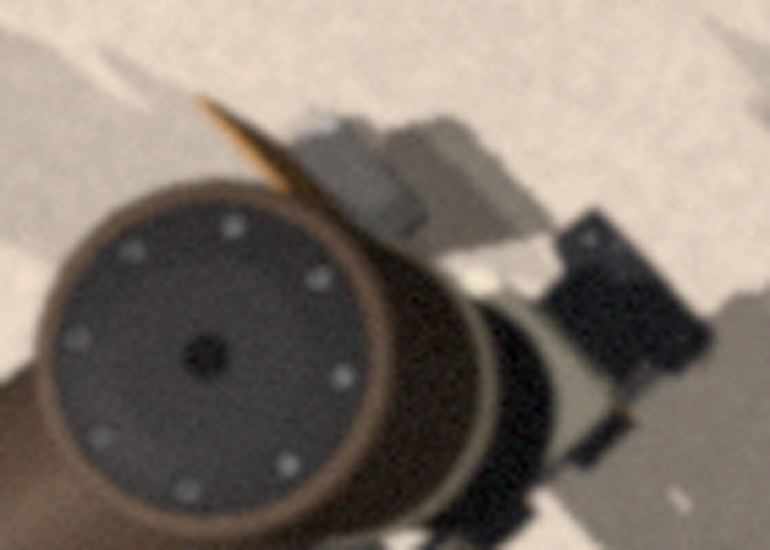

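The side crop shows the clip held wide open. Its jaw tips are at crop (382,245) and (440,275), i.e. px (322,243) and (333,248), and the card's near edge is at crop x≈365. The wrist hides the clip in the top view. Next I'll measure the jaws in the clip frame from the side depth.

```bash
python3 - <<'E'
from h import *
np.set_printoptions(precision=1,suppress=True)
s=pickle.load(open("side2.pkl","rb"));W=cloud(s)
e=np.deg2rad(43);h=np.array([np.cos(e),np.sin(e)]);n=np.array([-h[1],h[0]])
tp=np.array([489.24,126.92]);edge=np.array([604.6,234.5])-40*h
D=W[...,:2]-tp;L=D@h;N=D@n;Z=W[...,2]
k=(L>35)&(L<100)&(abs(N)<35)&(Z>35)&(Z<100)
print("edge L,N",(edge-tp)@h,(edge-tp)@n)
for nm,kk in(("N<0",k&(N<0)),("N>0",k&(N>=0))):
    print(nm,kk.sum(),"L",np.percentile(L[kk],[2,50,98]),"Z",np.percentile(Z[kk],[2,50,98]))
    for lo in range(35,90,8):
        b=kk&(L>=lo)&(L<lo+8)
        if b.sum()>2: print(lo,b.sum(),"N",N[b].min(),np.median(N[b]),N[b].max(),"Z",Z[b].min(),Z[b].max())
c=(L>100)&(L<210)&(abs(N)<20)&(Z>40)&(Z<140)
for lo in range(110,200,16):
    b=c&(L>=lo)&(L<lo+16)
    if b.sum()>2: print("card",lo,b.sum(),"N",np.median(N[b]),"L",L[b].min(),L[b].max(),"Zmax",Z[b].max())
# where the ideal model's tips would be in the image: tips open, L=grip->hinge 28 + 50cos etc
v=[[*(tp+a*h+b*n),z] for a,b in((72,14.5),(74,22),(72,-14.5),(74,-22)) for z in(50,80)]
print((proj(s,v)-[253,198])*5.5)
E
```

```text
edge L,N 117.7383465943111 0.0037004033805122308
N<0 135 L [36.  57.7 80.6] Z [50.1 68.8 81.6]
35 30 N -13.981237403365856 -5.926993023169926 -0.0944973213518212 Z 48.71767094353318 83.31055443965741
43 15 N -16.313256455011373 -8.25008547004356 -5.7754103436962625 Z 52.63788144681886 79.03360257955184
51 24 N -17.99136708234974 -11.238426580627808 -6.014463497814 Z 53.064636022601974 82.96327941286137
59 18 N -20.764484240059247 -13.54168464505742 -10.441562569823931 Z 50.63819025418206 79.19508779201648
67 24 N -22.987750840383374 -15.451149590378648 -11.234334389986204 Z 45.3203907869055 81.91358435008453
75 24 N -24.499801390500288 -18.099095941489118 -12.929899146349468 Z 49.0555518378013 81.39375311145328
N>0 81 L [36.7 65.6 81.7] Z [50.3 74.  82. ]
35 9 N 1.3389510604395143 9.0771343698445 11.563701370018617 Z 53.97751689212332 80.57795817939606
43 12 N 6.854068397251152 13.085721380591542 14.690864586449958 Z 53.193549096096994 80.1820499694231
51 10 N 8.87233637589933 14.47588347744324 16.258776008691793 Z 50.59771878480943 83.11722339966144
59 10 N 10.997243791968055 17.650
[... 270 characters left out ...]
583
card 110 31 N 1.9844041628424642 L 118.27845049741039 125.91067580088583 Zmax 130.67121740251667
card 126 87 N 2.0004764408249702 L 126.24747079449006 141.98704381117614 Zmax 130.65886339053694
card 142 81 N 2.0854701154364124 L 142.47331470841516 157.8145929675619 Zmax 131.6396041182228
card 158 85 N 2.261216250636759 L 158.09383920194222 173.73925124848122 Zmax 130.2605891563328
card 174 89 N 2.5261914453294088 L 174.0406390995756 189.91822796969825 Zmax 130.99583819734792
card 190 78 N 2.1543916522258257 L 190.0868141625113 202.42868921430835 Zmax 130.74908541332593
[[438.2 281.2]
 [440.5 240.7]
 [447.7 289.9]
 [450.2 249.4]
 [393.4 256.3]
 [395.1 215.8]
 [379.7 252.1]
 [381.2 211.6]]
```

The jaws sit symmetric about the card plane: outer faces at ±24 mm, tips 79 mm ahead of the TCP, clip height 50–81 mm. The card edge is 118 mm ahead and its plane is centred, so I'll advance 53 mm straight in.

```bash
python3 - <<'E'
from h import *
from plant import ctrl,imaging
np.set_printoptions(precision=1,suppress=True)
e=np.deg2rad(43);h=np.array([np.cos(e),np.sin(e)]);n=np.array([-h[1],h[0]])
edge=np.array([604.6,234.5])-40*h
print(ctrl.servo_line([*(edge-118*h+53*h),54],vel=30,until_force=5))
ctrl.sleep(.3)
o=ctrl.get_obs();print(o["clock"],o["tool_pos"],o["ft_force"],o["grip_width"],o["gripper_force"])
s=imaging.camera("side");W=cloud(s);tp=o["tool_pos"][:2]
D=W[...,:2]-tp;L=D@h;N=D@n;Z=W[...,2]
c=(L>82)&(L<155)&(abs(N)<20)&(Z>30)&(Z<140)
print("card N",np.median(N[c]),"L",L[c].max(),"z>95 minL",L[(L>40)&(L<150)&(abs(N)<8)&(Z>95)&(Z<128)].min())
k=(L>35)&(L<95)&(abs(N)>8)&(abs(N)<30)&(Z>40)&(Z<95);print("jaws L",np.percentile(L[k],98),"N",np.percentile(N[k],[2,98]),"Z",np.percentile(Z[k],[2,98]))
cv2.imwrite("pics/fin.png",cv2.convertScaleAbs(cv2.resize(s["image"][205:295,270:370,::-1],(660,594),interpolation=cv2.INTER_CUBIC),alpha=1.5))
E
```

```text
False
10.3917 [527.8 162.9  54. ] [ 0.4 -0.7 -0.9] 19.226481774522266 15.988745391368866
card N 2.0196429308342765 L 149.7280129190923 z>95 minL 67.69033465924615
jaws L 81.42068720934067 N [-10.2  22.4] Z [50.5 81.8]
```

View pics/fin.png

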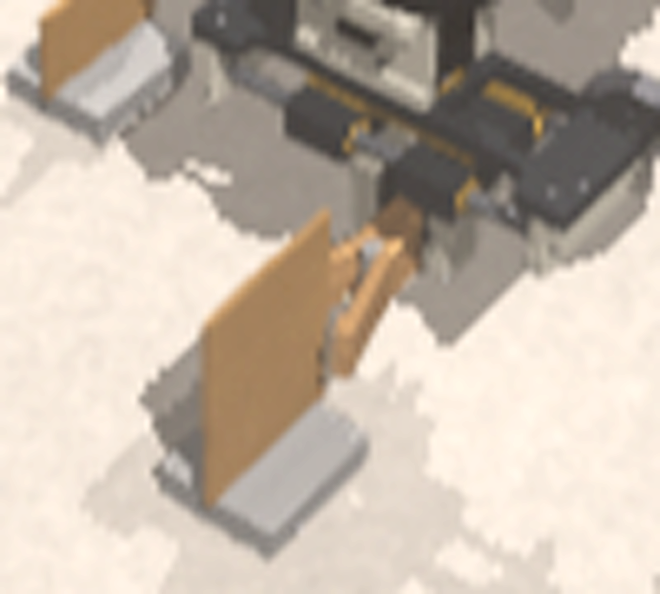

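The card's near edge (crop x≈328) stands between the jaws, with the right jaw in front at (345,350) and the left one behind. The edge is about 13 mm inside the tips, the clip is clear of the card on both sides, and the card hasn't moved.

```bash
python3 -c "
from plant import ctrl
print(ctrl.hand_in())"
```

```text
the job is handed in; nothing more can be done
None
```

The job is handed in: the farthest clip is held squeezed fully open around the tall card's near upright edge at about half height, with the edge about 13 mm inside the jaw tips, the clip clear of the card, and the card not shifted.

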